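# Collect the glazed samples into the sample caddy

## Task

Gather the four glazed samples (blue cup, green tile, yellow vase, red jar) into the wooden caddy, each standing or lying right way up on the floor of the bay lined in its own colour, and set them down gently, not dropped. The green tile is the top of a pile: lift it off without dragging the two unglazed tiles beneath. Leave all the unglazed pieces (cup, vase, jar and the two tiles) where they are.

Things in the scene. Friction and masses are not known exactly. Their poses are not given: they have to be found in the camera images.
- caddy: Square wooden tray, fixed, 224 x 224 mm, walls 30 mm high, 6 mm thick, one wall each way across the middle: four open bays 103 x 103 mm inside, floor 6 mm above the table. Origin: centre of its underside; walls along its x and y; any yaw. Bay centres in its frame (x, y, mm): blue-lined (54.5, 54.5), green (-54.5, 54.5), yellow (-54.5, -54.5), red (54.5, -54.5).
- blue_cup: Blue-glazed open cup without handle, straight-sided, 56 mm across, 66 mm high, wall 4 mm, about 0.13 kg. Origin: centre of its underside; z up. Belongs in the blue-lined bay.
- green_tile: Green-glazed flat tile, 75 x 45 x 12 mm (x, y, z), about 0.09 kg, lying on top of the pile of three tiles, its underside 24 mm above the table. Origin: centre of its underside; x along its length, z up. Belongs in the green-lined bay.
- yellow_vase: Yellow-glazed bud vase, 90 mm high: round belly 52 mm across between 18 and 30 mm height, narrowing to a straight neck 22 mm across from 50 to 84 mm height, lip 28 mm across at the top; about 0.16 kg. Origin: centre of its underside; z up. Belongs in the yellow-lined bay.
- red_jar: Red-glazed jar closed by a lid that is fast to it: straight-sided body 54 mm across up to 50 mm height, small knob (14 mm across) on top reaching 66 mm; about 0.17 kg. Origin: centre of its underside; z up. Belongs in the red-lined bay.
- plain_cup: Unglazed pinkish-beige cup, same shape and size as the blue one, loose. Origin: centre of its underside. Not to be moved.
- plain_vase: Unglazed pinkish-beige vase, same shape and size as the yellow one, loose. Origin: centre of its underside. Not to be moved.
- plain_jar: Unglazed pinkish-beige jar, same shape and size as the red one, loose. Origin: centre of its underside. Not to be moved.
- middle_tile: Unglazed cream tile, same size as the green one, loose, flat on the bottom tile and turned across it, directly under the green tile, its top 24 mm above the table. Origin: centre of its underside; x along its length. Not to be moved.
- bottom_tile: Unglazed pinkish-beige tile, same size as the green one, loose, flat on the table at the bottom of the pile. Origin: centre of its underside; x along its length. Not to be moved.

How it is judged (in metres and radians):
At the end, for the whole second after the job is handed in: Each glazed sample upright (within 0.12 rad), at rest and released, its underside within 5 mm of the floor of the bay of its own colour; the unglazed cup, vase and jar within 15 mm, the two unglazed tiles within 12 mm, of where they began (x of blue_cup in the frame of caddy between 0.018 and 0.091 m and y of blue_cup in the frame of caddy between 0.018 and 0.091 m and z of each of blue_cup, green_tile, yellow_vase, red_jar in the frame of caddy below 0.011 m and angle between each of blue_cup, green_tile, yellow_vase, red_jar's own z axis and vertical below 0.12 rad and linear speed of each of blue_cup, green_tile, yellow_vase, red_jar below 0.02 m/s and x of green_tile in the frame of caddy between -0.091 and -0.018 m and y of green_tile in the frame of caddy between 0.018 and 0.091 m and x of yellow_vase in the frame of caddy between -0.091 and -0.018 m and y of yellow_vase in the frame of caddy between -0.091 and -0.018 m and x of red_jar in the frame of caddy between 0.018 and 0.091 m and y of red_jar in the frame of caddy between -0.091 and -0.018 m and distance of each of plain_cup, plain_vase, plain_jar from where it was at the start of the episode below 0.015 m and distance of each of bottom_tile, middle_tile from where it was at the start of the episode below 0.012 m); the robot touches nothing.
It fails at once if a glazed sample is dropped or slammed down (moving over 0.7 m/s with its underside within 25 mm of the table) ((height (world z) of blue_cup below 0.025 m and linear speed of blue_cup above 0.7 m/s) or (height (world z) of green_tile below 0.025 m and linear speed of green_tile above 0.7 m/s) or (height (world z) of yellow_vase below 0.025 m and linear speed of yellow_vase above 0.7 m/s) or (height (world z) of red_jar below 0.025 m and linear speed of red_jar above 0.7 m/s)).
It fails at once if the unglazed cup, vase or jar is shifted by more than 15 mm (distance of any of plain_cup, plain_vase, plain_jar from where it was at the start of the episode above 0.015 m).
It fails at once if an unglazed tile of the pile is dragged by more than 12 mm (distance of any of bottom_tile, middle_tile from where it was at the start of the episode above 0.012 m).
It also fails if it takes over 120 s, if anything falls off the work surface, if the arm or the gripper's body presses on something with over 40 N, if the wrist force passes 120 N, or if a joint passes its speed limit or range.

## Robot

A 7-joint arm with a two-finger parallel gripper is mounted at the origin on the work surface. World frame = base frame: x ahead of the robot, y to its left, z up, the work surface at z = 0. Lengths are in mm, angles in rad, forces in N, time in s.
With the tool pointing down it reaches from about 350 to 900 mm from the base axis. Payload 19.9 kg.
Tool frame: the origin (TCP) lies where the fingers leave the gripper's body, on its centre line; the fingertips stand 97 mm ahead of it and the grasp point (between the pads) lies robot.pinch_z ahead of it (robot.pinch_z is the distance from the TCP to the grasp point, in mm); x points along the fingers, y is the direction in which the jaws open and shut, and the axes are right-handed (so a half turn about x gives the same grasp; the last joint's range is limited). The gripper opens to 94 mm and grips with 3 to 60 N. Pads are 16 mm wide; open, the fingers measure 119 mm over their backs; the gripper's body (75 mm by 177 mm) begins 78 mm behind the grasp point.
Start: joints at [1.194, 0.417, -0.01, 1.614, 0.005, 1.111, -0.053], TCP at [205.362, -590.284, 302.625] pointing down, gripper open.
Joint ranges: [-2.81, 2.81], [-0.39, 2.02], [-1.27, 1.25], [0.06, 2.57], [-1.19, 4.33], [0.19, 2], [-2.82, 2.82]. Speed limits (rad/s): [1.89, 1.89, 2.39, 2.39, 3.01, 3.01, 3.01].

## Interface

Orientations are given as a unit quaternion [x, y, z, w].
In Python, from rig import get_obs, viewer, order, robot gives the robot as it stands. The module is installed in compiled form; this text tells all that it offers.
- The arm moves only by the tool jog_arm, never from a script. Its argument "rows" is a list of rows, each an object with "hand": the opening in per cent of the stroke, from 0 (shut) to 100 (fully open); "xyz": the shift along the world's x, y, z in mm, a list of three; "dr": the turn, a rotation vector about the world's x, y, z in degrees, a list of three. A call has exactly 10 rows; each row is the pose to reach, as a shift and turn from the pose commanded when the call began; what a row does not reach only later rows make up. A row lasts 1/12 s, in which the tool goes at most 41.7 mm and 7.16 degrees, less where a joint would pass 70% of its speed; a pose out of reach is approached as far as the arm can. A call with a gripper value outside its range is refused whole. The fingers move at their own pace and stop on an object; "force" is the grip in N (left out, the last holds). Time passes only in rows, so rows that repeat a pose let the fingers close, or fill a call up. It gives the time, the measured TCP pose, the force and the opening at its end, in the units of the state.
- get_obs(): the state, without advancing time (a new reading comes with each control period).
- viewer.snapshot(name): name is "scene" or "side" or "wrist"; returns the picture (420x560x3 uint8, red, green, blue); there is no depth.
- viewer.camera_params(name): a dict with "fovy" (degrees; the focal length in pixels is half the picture's height over the tangent of half this angle, whatever the lens; pixels are square), "cx", "cy" (the principal point, pixels), "T" (4x4, takes a point from camera to world coordinates). Camera axes: x right, y down, z forward; pixel columns grow to the right and rows downward; lengths in mm; the calibration is good to about 2 mm. A picture is of the moment at which its call begins: read the wrist's pose just before it. camera_params takes no time and is no camera call; for the wrist camera it gives the pose at the moment of the call.
- order.job_done(): hands the job in, once; it reports no verdict.
Trained networks look in the newest picture that a camera, given by its name, has taken for a name from the list of things; names that differ only in an ending like _2 or _b are one class to them, and where a whole thing is asked for, a point or a joint stands for the part that bears it (a point fixed in the world has none). Each returns a list of dicts, best first, with "score" (0 to 1); they miss things now and then, are a little off and sometimes report something else, mostly with a low value. They report only what shows in the picture. A call takes as long as a camera call.
- viewer.find_in(camera, target): "centre" ([column, row] as shares, 0 to 1, of the picture: columns of its width, rows of its height, amid what is visible of it).
- viewer.spot_point(camera, target): "centre" ([column, row] as shares, 0 to 1, of the picture: columns of its width, rows of its height: a listed point, or the origin of a listed thing).
The state is a dict: "time": time; "qpos": joint angles; "dq": joint speeds; "joint_efforts": joint torques, N m; "ee_pos": TCP position; "tool_rot": TCP orientation; "contact_force": force on the tool from outside, world axes, zero at the start; "ft_torque": the same for the moment, N m; "grip_width": finger opening in mm.
Only numpy, scipy, OpenCV 4.12 (cv2) and the standard library are available. Lean on these libraries where they do the work, as an engineer would, in place of code of your own. Each camera call takes 0.05 s, during which the arm holds its last target. There are 200 camera calls.

## Working session

There is one attempt and no reset: what is moved stays moved. The work goes in short steps, Python scripts to look and compute and a tool call to move; the robot and the scene stay as the last step left them, time stands still between calls to the robot, and variables do not carry over. Pictures are saved under pics/ and viewed, about 12 in all and at most 16, crops included, and the job is handed in when it is done.

Besides the shell and the picture viewer there is one more tool, called after "Call:" as a command line: name --argument value ..., lists and objects as JSON in quotes. jog_arm: Moves the arm, as the interface text tells. Its arguments: {"type":"object","properties":{"rows":{"type":"array","items":{"type":"object","properties":{"hand":{"type":"number"},"xyz":{"type":"array","items":{"type":"number"}},"dr":{"type":"array","items":{"type":"number"}}}}},"force":{"type":"number"}},"required":["rows"]}

```bash
mkdir -p pics
cat > h.py <<'E'
from rig import get_obs, viewer, order, robot
import numpy as np, cv2
def ray(P,uv):
    f=210/np.tan(np.radians(P['fovy'])/2); d=np.array([(uv[0]-P['cx'])/f,(uv[1]-P['cy'])/f,1.]); T=np.array(P['T'])
    d=T[:3,:3]@d; return T[:3,3],d/np.linalg.norm(d)
def atz(P,uv,z):
    o,d=ray(P,uv); return o+d*(z-o[2])/d[2]
def tri(rs):
    A=np.zeros((3,3));b=np.zeros(3)
    for o,d in rs:
        M=np.eye(3)-np.outer(d,d);A+=M;b+=M@o
    return np.linalg.solve(A,b)
def proj(P,X):
    f=210/np.tan(np.radians(P['fovy'])/2);T=np.array(P['T']);c=T[:3,:3].T@(np.array(X)-T[:3,3]);return np.array([P['cx']+f*c[0]/c[2],P['cy']+f*c[1]/c[2]])
def save(n,im): cv2.imwrite('pics/'+n+'.png',im[:,:,::-1])
E
python3 - <<'E'
from h import *
o=get_obs(); print(o['ee_pos'],o['tool_rot'],o['grip_width'],robot.pinch_z)
names=['caddy','blue_cup','green_tile','yellow_vase','red_jar','plain_cup','plain_vase','plain_jar','middle_tile','bottom_tile']
rays={}
for c in ['scene','side','wrist']:
    P=viewer.camera_params(c);im=viewer.snapshot(c);save(c+'0',im)
    print(c,P['fovy'],P['cx'],P['cy'],np.round(P['T'],3).tolist())
    for n in names:
        for r in viewer.spot_point(c,n)[:2]:
            uv=np.array(r['centre'])*[560,420]
            print(' ',n,round(r['score'],2),uv.round(1),atz(P,uv,0).round(0)[:2],end=';')
            rays.setdefault(n,{}).setdefault(c,ray(P,uv))
    print()
for n in names:
    if len(rays.get(n,{}))>1: print(n,list(rays[n]),tri(list(rays[n].values())).round(1))
E
```

```text
[ 205.28692111 -590.04355613  302.00791059] [-0.69711824 -0.11826257  0.69732002 -0.11740922] 93.94934584180686 78.39999999999999
scene 45.2827128936691 274.4793580462007 215.116090661218 [[0.857, 0.309, -0.414, 909.578], [0.516, -0.509, 0.689, -734.478], [0.002, -0.804, -0.595, 633.785], [0.0, 0.0, 0.0, 1.0]]
  caddy 0.67 [346.8 178.4] [539. 211.];  blue_cup 0.66 [280.5 274.2] [ 572. -150.];  green_tile 0.87 [127.4 335.8] [ 435. -400.];  yellow_vase 0.65 [181.  300.4] [ 459. -295.];  red_jar 0.75 [251.8 213.2] [424. -20.];  plain_cup 0.7 [322.9 242.3] [597. -29.];  plain_vase 0.76 [224.3 248.4] [ 442. -144.];  plain_jar 0.89 [239.9 328.8] [ 581. -295.];  plain_jar 0.48 [349.1 176.2] [540. 223.];  middle_tile 0.63 [123.4 330.8] [ 422. -396.];  bottom_tile 0.67 [128.4 339.7] [ 442. -405.];
side 56.548940902078776 275.53053895789884 207.035938908524 [[-0.688, -0.402, 0.604, -21.224], [-0.726, 0.385, -0.57, 440.829], [-0.003, -0.831, -0.557, 573.61], [0.0, 0.0, 0.0, 1.0]]
  caddy 0.71 [160.5 288.3] [548. 223.];  blue_cup 0.74 [281.2 210.9] [ 578. -145.];  green_tile 0.82 [381.9 180.6] [
[... 340 characters left out ...]
002995355569 282.18085618954893 207.35077455461254 [[0.33, -0.91, -0.251, 278.141], [-0.944, -0.318, -0.087, -564.711], [-0.0, 0.266, -0.964, 384.682], [0.0, 0.0, 0.0, 1.0]]

caddy ['scene', 'side'] [541.7 220.3  -0.8]
blue_cup ['scene', 'side'] [ 5.746e+02 -1.472e+02 -2.000e-01]
green_tile ['scene', 'side'] [ 458.6 -417.    31.9]
yellow_vase ['scene', 'side'] [ 457.3 -297.7    1.4]
red_jar ['scene', 'side'] [425.2 -14.3  -2.3]
plain_cup ['scene', 'side'] [598.4 -29.3   1.5]
plain_vase ['scene', 'side'] [ 440.9 -149.5    3. ]
plain_jar ['scene', 'side'] [ 5.780e+02 -2.978e+02  4.000e-01]
middle_tile ['scene', 'side'] [ 429.1 -406.5   15.7]
bottom_tile ['scene', 'side'] [ 443.  -402.3   -2.4]
```

View pics/scene0.png

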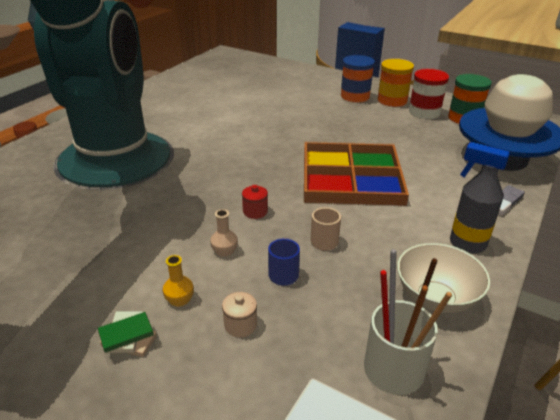

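View pics/side0.png

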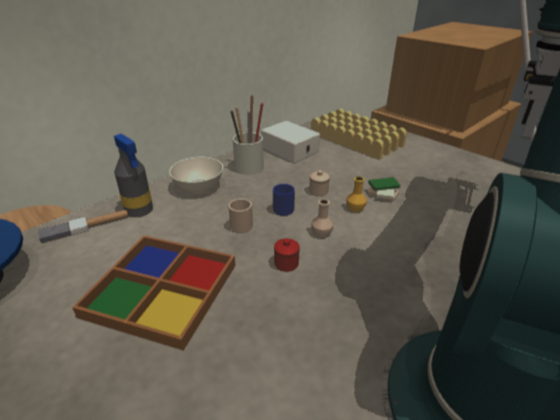

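The scene view shows everything upright: blue cup (284,262), yellow vase (177,282), red jar (255,201), green tile (126,331) on a crossed pile. The caddy is at (355,173), with yellow and green at the back and red and blue in front. The side view agrees. Next I work out the caddy yaw and tile direction.

```bash
cat >> h.py <<'E'
from scipy.optimize import least_squares
from scipy.spatial.transform import Rotation as Ro
B={'blue':(54.5,54.5),'green':(-54.5,54.5),'yellow':(-54.5,-54.5),'red':(54.5,-54.5)}
HU={'blue':(105,130),'green':(45,85),'yellow':(18,34),'red':(170,190)}
def mask(im,c):
    h=cv2.cvtColor(im,cv2.COLOR_RGB2HSV);a,b=HU[c]
    m=cv2.inRange(h,(a,110,50),(min(b,180),255,255))
    if c=='red': m|=cv2.inRange(h,(0,150,50),(6,255,255))
    return cv2.morphologyEx(m,cv2.MORPH_OPEN,np.ones((3,3)))
def blobs(im,c,amin=60):
    n,l,s,ce=cv2.connectedComponentsWithStats(mask(im,c))
    return [(s[i,4],ce[i],l==i) for i in range(1,n) if s[i,4]>amin]
def toolyaw(): 
    R=Ro.from_quat(get_obs()['tool_rot']).as_matrix(); return R
E
python3 - <<'E'
from h import *
obs=[]
for c in ['scene','side']:
    P=viewer.camera_params(c);im=cv2.imread(f'pics/{c}0.png')[:,:,::-1].copy()
    for k in B:
        bl=[b for b in blobs(im,k) if np.linalg.norm(atz(P,b[1],6)[:2]-[542,220])<120]
        b=max(bl,key=lambda b:b[0]); p=atz(P,b[1],6); obs.append((c,k,p[:2])); print(c,k,b[0],b[1].round(1),p.round(1))
    for b in blobs(im,'green',30):
        ys,xs=np.nonzero(b[2]); q=np.array([atz(P,(x,y),36)[:2] for x,y in zip(xs,ys)],np.float32)
        if q[:,1].mean()<-300: print('tile',c,cv2.minAreaRect(q),q.mean(0))
def f(v):
    R=np.array([[np.cos(v[2]),-np.sin(v[2])],[np.sin(v[2]),np.cos(v[2])]])
    return np.concatenate([v[:2]+R@B[k]-p for _,k,p in obs])
best=min((least_squares(f,[542,220,y]) for y in np.arange(0,6.28,1)),key=lambda r:r.cost)
print('caddy',best.x,best.fun.reshape(-1,2).round(1).tolist())
v=best.x
R=np.array([[np.cos(v[2]),-np.sin(v[2])],[np.sin(v[2]),np.cos(v[2])]])
for k in B: print(k,v[:2]+R@B[k])
print('tool axes\n',toolyaw().round(3))
E
```

```text
scene blue 647 [377.8 183.5] [612.8 219.1   6. ]
scene green 463 [372.7 159. ] [560.4 317.1   6. ]
scene yellow 589 [327.7 158. ] [463.3 263.8   6. ]
scene red 693 [329.5 182.1] [515.4 167.2   6. ]
tile scene ((452.0004577636719, -413.191650390625), (73.49163055419922, 49.84786605834961), 57.82495880126953) [ 451.77448 -414.2043 ]
side blue 935 [151.6 260.9] [628.5 197.8   6. ]
side green 1426 [119.  297.6] [575.8 296.5   6. ]
side yellow 1873 [169.5 311.6] [477.2 243.8   6. ]
side red 1205 [197.7 271.9] [530.4 145.    6. ]
tile side ((444.11614990234375, -404.29339599609375), (69.0208969116211, 40.266639709472656), 58.226009368896484) [ 443.91162 -404.58783]
caddy [545.48456512 231.28772853   5.20550352] [[6.5, -10.1], [7.2, -12.0], [8.4, -10.3], [7.9, -9.7], [-9.2, 11.3], [-8.1, 8.6], [-5.6, 9.7], [-7.1, 12.5]]
blue [619.29034313 209.07946133]
green [567.69283232 305.09350654]
yellow [471.67878711 253.49599573]
red [523.27629792 157.48195052]
tool axes
 [[-0.     0.329 -0.944]
 [ 0.    -0.944 -0.329]
 [-1.    -0.     0.   ]]
```

Call:
jog_arm --rows '[{"hand": 100, "xyz": [235, 185, 0], "dr": [0, 0, 0]}, {"hand": 100, "xyz": [235, 185, 0], "dr": [0, 0, 0]}, {"hand": 100, "xyz": [235, 185, 0], "dr": [0, 0, 0]}, {"hand": 100, "xyz": [235, 185, 0], "dr": [0, 0, 0]}, {"hand": 100, "xyz": [235, 185, 0], "dr": [0, 0, 0]}, {"hand": 100, "xyz": [235, 185, 0], "dr": [0, 0, 0]}, {"hand": 100, "xyz": [235, 185, 0], "dr": [0, 0, 0]}, {"hand": 100, "xyz": [235, 185, 0], "dr": [0, 0, 0]}, {"hand": 100, "xyz": [235, 185, 0], "dr": [0, 0, 0]}, {"hand": 100, "xyz": [235, 185, 0], "dr": [0, 0, 0]}]'

```text
time: 2.48
ee_pos: [440.4, -405.2, 302.6]
tool_rot: [-0.697, -0.118, 0.697, -0.118]
contact_force: [-1.2, -0.6, 0.3]
grip_width: 94.1
```

```bash
cat > tile.py <<'E'
from h import *
P=viewer.camera_params('wrist');im=viewer.snapshot('wrist');save('w1',im)
print(get_obs()['ee_pos'])
for b in blobs(im,'green',100):
    q=np.array([atz(P,(x,y),36)[:2] for y,x in zip(*np.nonzero(b[2]))],np.float32)
    print('tile',b[0],b[1],cv2.minAreaRect(q),q.mean(0))
for n in ['green_tile','middle_tile','bottom_tile','yellow_vase']:
    for r in viewer.spot_point('wrist',n)[:2]:
        uv=np.array(r['centre'])*[560,420]; print(n,r['score'],uv.round(0),atz(P,uv,{'green_tile':24,'middle_tile':12}.get(n,0)).round(1))
E
python3 tile.py
```

```text
[ 439.64875172 -406.00967012  302.58373915]
green_tile 0.86 [291. 182.] [ 447.9 -412.2   24. ]
green_tile 0.18 [ 52. 103.] [ 445.  -163.3   24. ]
middle_tile 0.92 [281. 183.] [ 441.3 -402.9   12. ]
yellow_vase 0.8 [189. 137.] [ 454.1 -294.2    0. ]
```

View pics/w1.png

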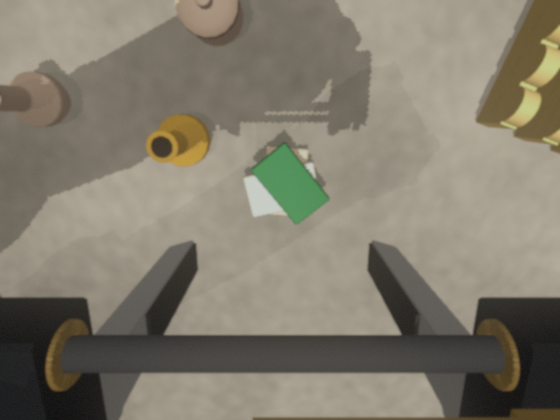

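The wrist view shows the green tile with corners at about (285,143), (328,198), (297,223) and (252,172), lying across the cream tile. The vase belly is at (185,140).

Run:
```python
from h import *
P=viewer.camera_params('wrist');im=cv2.imread('pics/w1.png')[:,:,::-1].copy()
print(cv2.cvtColor(im,cv2.COLOR_RGB2HSV)[183,290])
q=np.array([atz(P,c,36)[:2] for c in [(285,143),(328,198),(297,223),(252,172)]],np.float32)
print(q.round(1).tolist(),cv2.minAreaRect(q),q.mean(0))
h=cv2.cvtColor(im,cv2.COLOR_RGB2HSV);m=cv2.inRange(h,(45,110,30),(95,255,255))
n,l,s,ce=cv2.connectedComponentsWithStats(m);i=1+np.argmax(s[1:,4]);print(s[i],ce[i])
for z in (30,36,42):
    q=np.array([atz(P,(x,y),z)[:2] for y,x in zip(*np.nonzero(l==i))],np.float32);print(z,cv2.minAreaRect(q),q.mean(0))
```

```text
[ 64 111 147]
[[484.20001220703125, -393.3999938964844], [446.20001220703125, -453.20001220703125], [410.5, -432.3999938964844], [446.20001220703125, -371.6000061035156]] ((447.34307861328125, -412.8655700683594), (70.93958282470703, 43.732505798339844), 59.549949645996094) [ 446.77353 -412.63583]
[275 144  47  56 563] [297.73001776 171.80461812]
30 ((457.742431640625, -415.0610046386719), (63.7232780456543, 18.970815658569336), 58.18553161621094) [ 460.47717 -415.54465]
36 ((458.6655578613281, -414.47967529296875), (62.645328521728516, 18.64991569519043), 58.185546875) [ 461.354  -414.9551]
42 ((459.58868408203125, -413.8984680175781), (61.5673828125, 18.32901382446289), 58.18553161621094) [ 462.2309  -414.36615]
```

Call:
jog_arm --rows '[{"hand": 100, "xyz": [8, -3, -50], "dr": [0, 0, 7]}, {"hand": 100, "xyz": [8, -3, -50], "dr": [0, 0, 14]}, {"hand": 100, "xyz": [8, -3, -50], "dr": [0, 0, 21]}, {"hand": 100, "xyz": [8, -3, -50], "dr": [0, 0, 28]}, {"hand": 100, "xyz": [8, -3, -50], "dr": [0, 0, 35]}, {"hand": 100, "xyz": [8, -3, -50], "dr": [0, 0, 39]}, {"hand": 100, "xyz": [8, -3, -50], "dr": [0, 0, 39]}, {"hand": 100, "xyz": [8, -3, -50], "dr": [0, 0, 39]}, {"hand": 100, "xyz": [8, -3, -50], "dr": [0, 0, 39]}, {"hand": 100, "xyz": [8, -3, -50], "dr": [0, 0, 39]}]'

```text
time: 3.57
ee_pos: [448.3, -408.4, 252.7]
tool_rot: [-0.618, -0.343, 0.618, -0.343]
contact_force: [0.3, 0.9, -0.6]
grip_width: 93.9
```

Run:
```python
from h import *
P=viewer.camera_params('wrist');im=viewer.snapshot('wrist');save('w2',im);print(get_obs()['ee_pos'],toolyaw()[:,1])
h=cv2.cvtColor(im,cv2.COLOR_RGB2HSV);m=cv2.inRange(h,(45,110,30),(95,255,255))
n,l,s,ce=cv2.connectedComponentsWithStats(m);i=1+np.argmax(s[1:,4]);print(s[i],ce[i])
for z in (30,36,42):
    q=np.array([atz(P,(x,y),z)[:2] for y,x in zip(*np.nonzero(l==i))],np.float32);print(z,cv2.minAreaRect(q),q.mean(0))
```

```text
[ 448.32461884 -408.31593326  252.67377229] [ 8.48886111e-01 -5.28575792e-01 -5.55134587e-05]
[ 269  173   39   69 2098] [290.82221163 207.72163966]
30 ((448.653564453125, -417.1083679199219), (63.48461151123047, 33.9124641418457), 58.11540222167969) [ 450.80273 -418.55853]
36 ((449.44696044921875, -415.64239501953125), (62.23458480834961, 33.244686126708984), 58.115386962890625) [ 451.55353 -417.064  ]
42 ((450.2403869628906, -414.176513671875), (60.98451614379883, 32.57693099975586), 58.115272521972656) [ 452.30463 -415.5698 ]
```

Run:
```python
from h import *
P=viewer.camera_params('wrist');im=cv2.imread('pics/w2.png')[:,:,::-1].copy()
h=cv2.cvtColor(im,cv2.COLOR_RGB2HSV);m=cv2.inRange(h,(40,75,30),(95,255,255))
n,l,s,ce=cv2.connectedComponentsWithStats(m);i=1+np.argmax(s[1:,4]);print(s[i],ce[i])
for z in (30,36,42):
    q=np.array([atz(P,(x,y),z)[:2] for y,x in zip(*np.nonzero(l==i))],np.float32);print(z,cv2.minAreaRect(q),q.mean(0))
save('w2c',cv2.resize(im[120:300,200:400],None,fx=2.5,fy=2.5))
print([proj(P,(447.3+a*37.5*.528-b*22.5*.849,-412.9+a*37.5*.849+b*22.5*.528,36)).round(0) for a,b in((1,1),(1,-1),(-1,-1),(-1,1))])
```

```text
[ 259  162   51   82 3979] [283.64262377 202.33928123]
30 ((447.5396423339844, -411.76995849609375), (75.19598388671875, 44.138023376464844), 58.29058837890625) [ 447.96622 -410.92578]
36 ((448.3556823730469, -410.4071044921875), (73.71534729003906, 43.26893615722656), 58.29062271118164) [ 448.77313 -409.57916]
42 ((449.1716613769531, -409.0442199707031), (72.23471069335938, 42.399810791015625), 58.29058837890625) [ 449.58337 -408.2333 ]
[array([258., 164.]), array([311., 164.]), array([309., 246.]), array([259., 246.])]
```

View pics/w2c.png

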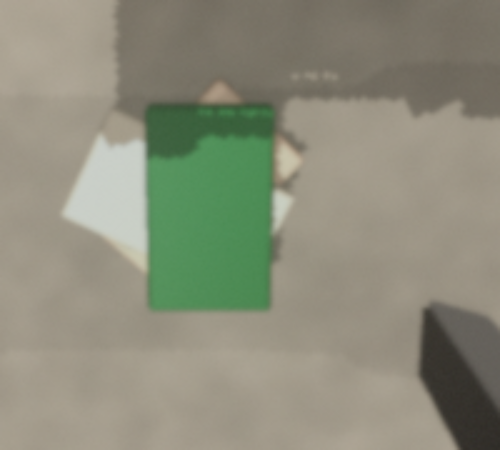

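Tile centred at about (448,-411), long axis at 58.3°, aligned with the jaws. The two views agree on the 36 mm top. Descending.

Call:
jog_arm --rows '[{"hand": 100, "xyz": [0, -2.5, -41], "dr": [0, 0, 0]}, {"hand": 100, "xyz": [0, -2.5, -82], "dr": [0, 0, 0]}, {"hand": 100, "xyz": [0, -2.5, -105], "dr": [0, 0, 0]}, {"hand": 100, "xyz": [0, -2.5, -118], "dr": [0, 0, 0]}, {"hand": 100, "xyz": [0, -2.5, -124], "dr": [0, 0, 0]}, {"hand": 100, "xyz": [0, -2.5, -127], "dr": [0, 0, 0]}, {"hand": 100, "xyz": [0, -2.5, -129], "dr": [0, 0, 0]}, {"hand": 100, "xyz": [0, -2.5, -129], "dr": [0, 0, 0]}, {"hand": 75, "xyz": [0, -2.5, -129], "dr": [0, 0, 0]}, {"hand": 60, "xyz": [0, -2.5, -129], "dr": [0, 0, 0]}]'

```text
time: 4.45
ee_pos: [448.7, -411.1, 124.7]
tool_rot: [0.618, 0.343, -0.618, 0.344]
contact_force: [-0.2, 0.4, -0.3]
grip_width: 83.8
```

Call:
jog_arm --rows '[{"hand": 52, "xyz": [0, 0, 0], "dr": [0, 0, 0]}, {"hand": 40, "xyz": [0, 0, 0], "dr": [0, 0, 0]}, {"hand": 40, "xyz": [0, 0, 0], "dr": [0, 0, 0]}, {"hand": 40, "xyz": [0, 0, 0], "dr": [0, 0, 0]}, {"hand": 40, "xyz": [0, 0, 0], "dr": [0, 0, 0]}, {"hand": 40, "xyz": [0, 0, 0], "dr": [0, 0, 0]}, {"hand": 40, "xyz": [0, 0, 0], "dr": [0, 0, 0]}, {"hand": 40, "xyz": [0, 0, 0], "dr": [0, 0, 0]}, {"hand": 40, "xyz": [0, 0, 0], "dr": [0, 0, 0]}, {"hand": 40, "xyz": [0, 0, 0], "dr": [0, 0, 0]}]' --force 20

```text
time: 5.28
ee_pos: [448.4, -410.8, 123.6]
tool_rot: [-0.618, -0.344, 0.618, -0.344]
contact_force: [-1.1, -0.0, 0.6]
grip_width: 44.7
```

Call:
jog_arm --rows '[{"hand": 40, "xyz": [0, 0, 5], "dr": [0, 0, 0]}, {"hand": 40, "xyz": [0, 0, 15], "dr": [0, 0, 0]}, {"hand": 40, "xyz": [0, 0, 40], "dr": [0, 0, 0]}, {"hand": 40, "xyz": [0, 0, 80], "dr": [0, 0, 0]}, {"hand": 40, "xyz": [0, 0, 120], "dr": [0, 0, 0]}, {"hand": 40, "xyz": [0, 30, 150], "dr": [0, 0, -6]}, {"hand": 40, "xyz": [10, 60, 170], "dr": [0, 0, -12]}, {"hand": 40, "xyz": [20, 100, 170], "dr": [0, 0, -18]}, {"hand": 40, "xyz": [30, 140, 170], "dr": [0, 0, -24]}, {"hand": 40, "xyz": [35, 180, 170], "dr": [0, 0, -30]}]'

```text
time: 6.12
ee_pos: [483.9, -228.9, 295.1]
tool_rot: [0.687, 0.17, -0.686, 0.171]
contact_force: [0.9, 0.2, -0.8]
grip_width: 44.2
```

Call:
jog_arm --rows '[{"hand": 40, "xyz": [5, 40, 0], "dr": [0, 0, 0]}, {"hand": 40, "xyz": [10, 80, 0], "dr": [0, 0, 0]}, {"hand": 40, "xyz": [15, 120, 0], "dr": [0, 0, 0]}, {"hand": 40, "xyz": [20, 160, 0], "dr": [0, 0, 0]}, {"hand": 40, "xyz": [25, 200, 0], "dr": [0, 0, 0]}, {"hand": 40, "xyz": [30, 240, 0], "dr": [0, 0, 0]}, {"hand": 40, "xyz": [35, 280, 0], "dr": [0, 0, 0]}, {"hand": 40, "xyz": [40, 320, 0], "dr": [0, 0, 0]}, {"hand": 40, "xyz": [45, 360, 0], "dr": [0, 0, 0]}, {"hand": 40, "xyz": [50, 400, 0], "dr": [0, 0, 0]}]'

```text
time: 6.95
ee_pos: [533.2, 171.2, 294.8]
tool_rot: [0.686, 0.172, -0.685, 0.172]
contact_force: [1.2, -0.2, -1.1]
grip_width: 44.9
```

```bash
cat > cad.py <<'E'
from h import *
import sys
P=viewer.camera_params('wrist');im=viewer.snapshot('wrist');save(sys.argv[1],im);o=get_obs();print(o['ee_pos'],o['grip_width'],toolyaw()[:,1])
for n in ['caddy','red_jar']:
    for r in viewer.spot_point('wrist',n)[:1]:
        uv=np.array(r['centre'])*[560,420]; print(n,r['score'],uv.round(0),atz(P,uv,0).round(1))
h=cv2.cvtColor(im,cv2.COLOR_RGB2HSV)
for k in HU:
    m=mask(im,k); n,l,s,ce=cv2.connectedComponentsWithStats(m)
    for i in range(1,n):
        if s[i,4]>300:
            q=np.array([atz(P,(x,y),6)[:2] for y,x in zip(*np.nonzero(l==i))],np.float32);print(k,s[i],cv2.minAreaRect(q))
E
python3 cad.py w3
```

```text
[532.59536111 179.27945888 295.00258449] 44.76038465673555 [ 0.47861441 -0.87802111 -0.00267901]
caddy 0.87 [243. 152.] [544.5 224.3   0. ]
blue [  244    46   104   105 10524] ((616.7197265625, 201.12091064453125), (100.3803939819336, 101.77830505371094), 28.234651565551758)
green [ 134   46  100   84 7629] ((573.8008422851562, 303.7959899902344), (78.8570785522461, 96.43865203857422), 28.23468017578125)
green [  240   194    86   131 10367] ((453.6354675292969, 128.81639099121094), (160.76028442382812, 96.83955383300781), 28.214757919311523)
yellow [ 135  155  112  102 9517] ((464.3051452636719, 245.32855224609375), (113.72850036621094, 118.28823852539062), 29.404298782348633)
yellow [165 320  23  72 796] ((279.877685546875, 185.68943786621094), (105.46255493164062, 23.825340270996094), 19.84867286682129)
yellow [378 320  22  71 797] ((405.7978210449219, -47.799896240234375), (104.32344055175781, 23.939289093017578), 35.723636627197266)
yellow [ 369  409  140   11 1326] ((361.67205810546875, -153.61770629882812), (16.157569885253906, 182.57533264160156), 28.20556640625)
red [ 248  161   96   81 3514] ((523.1510620117188, 149.73806762695312), (90.04366302490234, 101.3564453125), 28.22744369506836)
```

View pics/w3.png

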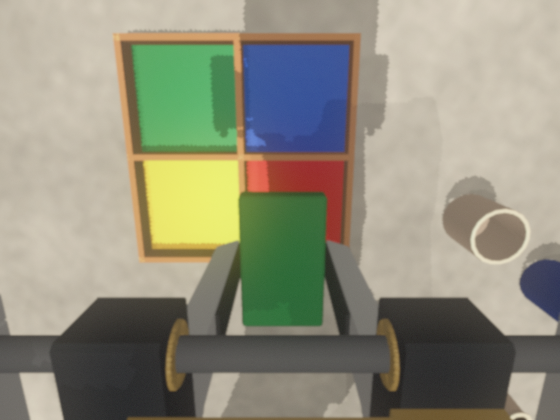

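The wrist view shows the caddy squarely, with the tile held level at (283,258). The blue bay is fully visible, which puts the caddy at about (543,223) with x at -61.8°. That agrees with the network (544,224). Moving over the green bay at (565,297) and re-checking.

Call:
jog_arm --rows '[{"hand": 40, "xyz": [10, 35, 0], "dr": [0, 0, 0]}, {"hand": 40, "xyz": [20, 70, -10], "dr": [0, 0, 0]}, {"hand": 40, "xyz": [26, 100, -30], "dr": [0, 0, 0]}, {"hand": 40, "xyz": [30, 118, -60], "dr": [0, 0, 0]}, {"hand": 40, "xyz": [31.6, 127.8, -90], "dr": [0, 0, 0]}, {"hand": 40, "xyz": [31.6, 127.8, -110], "dr": [0, 0, 0]}, {"hand": 40, "xyz": [31.6, 127.8, -120], "dr": [0, 0, 0]}, {"hand": 40, "xyz": [31.6, 127.8, -120], "dr": [0, 0, 0]}, {"hand": 40, "xyz": [31.6, 127.8, -120], "dr": [0, 0, 0]}, {"hand": 40, "xyz": [31.6, 127.8, -120], "dr": [0, 0, 0]}]'

```text
time: 7.93
ee_pos: [565.8, 296.5, 175.5]
tool_rot: [0.687, 0.172, -0.685, 0.172]
contact_force: [-0.4, 0.5, -0.7]
grip_width: 44.7
```

```bash
python3 cad.py w4
```

```text
[565.79912432 296.6916569  175.55537101] 45.143037351798846 [ 4.71459978e-01 -8.81887395e-01  3.34084134e-04]
caddy 0.63 [349. 277.] [545.9 224.9   0. ]
blue [  364   154   142   127 16151] ((617.0147705078125, 197.37435913085938), (98.78592681884766, 95.99152374267578), 28.181528091430664)
green [  229   155   123   170 16482] ((549.2119140625, 281.33038330078125), (137.64700317382812, 88.85536193847656), 28.31198501586914)
yellow [ 225  302  116   34 1801] ((490.32733154296875, 255.98159790039062), (30.465206146240234, 94.78995513916016), 28.169721603393555)
yellow [378 319  22  73 847] ((501.1784973144531, 160.21240234375), (72.2719955444336, 16.6671142578125), 34.58998107910156)
yellow [165 320  23  72 818] ((416.1611633300781, 318.3674011230469), (71.46217346191406, 16.682941436767578), 20.728923797607422)
yellow [ 220  372  124   29 3103] ((431.7648010253906, 225.38584899902344), (29.095426559448242, 105.80999755859375), 28.168018341064453)
yellow [ 218  409  291   11 1739] ((439.73553466796875, 147.60772705078125), (10.937568664550781, 257.98211669921875), 28.165691375732422)
```

View pics/w4.png

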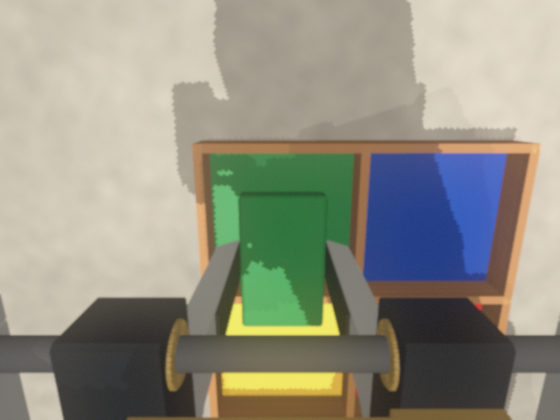

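Tile is centred over the green bay, clear of all walls. Lowering slowly.

Call:
jog_arm --rows '[{"hand": 40, "xyz": [0, 0, -20], "dr": [0, 0, 0]}, {"hand": 40, "xyz": [0, 0, -38], "dr": [0, 0, 0]}, {"hand": 40, "xyz": [0, 0, -50], "dr": [0, 0, 0]}, {"hand": 40, "xyz": [0, 0, -57], "dr": [0, 0, 0]}, {"hand": 40, "xyz": [0, 0, -61], "dr": [0, 0, 0]}, {"hand": 40, "xyz": [0, 0, -64], "dr": [0, 0, 0]}, {"hand": 40, "xyz": [0, 0, -66], "dr": [0, 0, 0]}, {"hand": 40, "xyz": [0, 0, -67.5], "dr": [0, 0, 0]}, {"hand": 40, "xyz": [0, 0, -68.5], "dr": [0, 0, 0]}, {"hand": 40, "xyz": [0, 0, -68.5], "dr": [0, 0, 0]}]'

```text
time: 8.92
ee_pos: [565.2, 297.2, 105.6]
tool_rot: [0.686, 0.172, -0.686, 0.172]
contact_force: [0.2, 0.4, 0.5]
grip_width: 44.9
```

Call:
jog_arm --rows '[{"hand": 50, "xyz": [0, 0, 0], "dr": [0, 0, 0]}, {"hand": 56, "xyz": [0, 0, 0], "dr": [0, 0, 0]}, {"hand": 62, "xyz": [0, 0, 0], "dr": [0, 0, 0]}, {"hand": 62, "xyz": [0, 0, 0], "dr": [0, 0, 0]}, {"hand": 62, "xyz": [0, 0, 10], "dr": [0, 0, 0]}, {"hand": 62, "xyz": [0, 0, 40], "dr": [0, 0, 0]}, {"hand": 62, "xyz": [0, 0, 80], "dr": [0, 0, 0]}, {"hand": 62, "xyz": [0, 0, 120], "dr": [0, 0, 0]}, {"hand": 80, "xyz": [0, 0, 150], "dr": [0, 0, 0]}, {"hand": 100, "xyz": [-10, -30, 165], "dr": [0, 0, 0]}]'

```text
time: 9.75
ee_pos: [555.3, 271.9, 275.2]
tool_rot: [0.687, 0.175, -0.683, 0.173]
contact_force: [1.2, 0.8, 0.5]
grip_width: 68.2
```

Call:
jog_arm --rows '[{"hand": 100, "xyz": [-15, -35, 5], "dr": [0, 0, 0]}, {"hand": 100, "xyz": [-30, -70, 10], "dr": [0, 0, 0]}, {"hand": 100, "xyz": [-45, -105, 20], "dr": [0, 0, 0]}, {"hand": 100, "xyz": [-60, -140, 25], "dr": [0, 0, 0]}, {"hand": 100, "xyz": [-75, -175, 25], "dr": [0, 0, 0]}, {"hand": 100, "xyz": [-90, -210, 25], "dr": [0, 0, 0]}, {"hand": 100, "xyz": [-110, -245, 25], "dr": [0, 0, 0]}, {"hand": 100, "xyz": [-120, -270, 25], "dr": [0, 0, 0]}, {"hand": 100, "xyz": [-120, -270, 25], "dr": [0, 0, 0]}, {"hand": 100, "xyz": [-120, -270, 25], "dr": [0, 0, 0]}]'

```text
time: 10.58
ee_pos: [434.6, -4.0, 296.0]
tool_rot: [0.686, 0.171, -0.686, 0.172]
contact_force: [0.5, 0.7, -0.5]
grip_width: 94.0
```

```bash
cat > look.py <<'E'
from h import *
import sys
tag=sys.argv[1]; P=viewer.camera_params('wrist');im=viewer.snapshot('wrist');save(tag,im);o=get_obs();print(o['ee_pos'],o['grip_width'],toolyaw()[:,1].round(3))
for n in ['caddy','blue_cup','green_tile','yellow_vase','red_jar','plain_cup','plain_vase','plain_jar','middle_tile','bottom_tile']:
    for r in viewer.spot_point('wrist',n)[:1]:
        uv=np.array(r['centre'])*[560,420]; print(n,round(r['score'],2),uv.round(0),atz(P,uv,0).round(1))
E
python3 look.py w5
```

```text
[435.05033361  -2.8594176  295.86490082] 93.95163860284822 [ 0.472 -0.882  0.001]
caddy 0.43 [375.  50.] [597.6 -21.8   0. ]
blue_cup 0.64 [468. 131.] [ 576.6 -150.1    0. ]
yellow_vase 0.88 [505. 283.] [ 453.9 -293.8    0. ]
red_jar 0.73 [284. 192.] [427.5 -10.5   0. ]
plain_cup 0.61 [377.  54.] [595.9 -25.2   0. ]
plain_vase 0.82 [399. 236.] [ 444.1 -150.7    0. ]
middle_tile 0.59 [285. 193.] [427.3 -11.6   0. ]
```

View pics/w5.png

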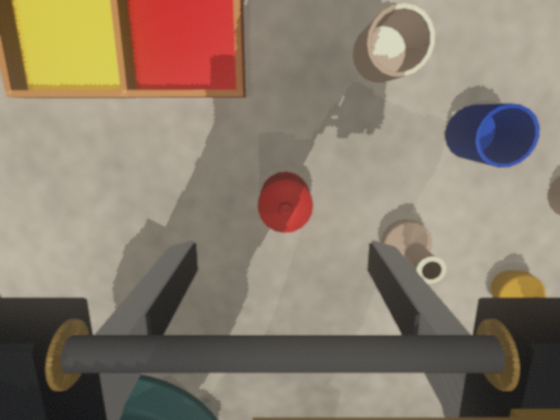

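The jar is seen at (285,202), with the caddy and other pieces where expected. The wrist and two-view estimates give the jar at about (426.5,-12).

Call:
jog_arm --rows '[{"hand": 100, "xyz": [-8.5, -9, -35], "dr": [0, 0, 0]}, {"hand": 100, "xyz": [-8.5, -9, -75], "dr": [0, 0, 0]}, {"hand": 100, "xyz": [-8.5, -9, -115], "dr": [0, 0, 0]}, {"hand": 100, "xyz": [-8.5, -9, -150], "dr": [0, 0, 0]}, {"hand": 100, "xyz": [-8.5, -9, -170], "dr": [0, 0, 0]}, {"hand": 100, "xyz": [-8.5, -9, -178], "dr": [0, 0, 0]}, {"hand": 100, "xyz": [-8.5, -9, -181], "dr": [0, 0, 0]}, {"hand": 85, "xyz": [-8.5, -9, -181], "dr": [0, 0, 0]}, {"hand": 70, "xyz": [-8.5, -9, -181], "dr": [0, 0, 0]}, {"hand": 60, "xyz": [-8.5, -9, -181], "dr": [0, 0, 0]}]'

```text
time: 11.97
ee_pos: [427.2, -12.1, 115.4]
tool_rot: [0.687, 0.172, -0.685, 0.172]
contact_force: [0.3, 0.0, -0.0]
grip_width: 77.4
```

Call:
jog_arm --rows '[{"hand": 48, "xyz": [0, 0, 0], "dr": [0, 0, 0]}, {"hand": 48, "xyz": [0, 0, 0], "dr": [0, 0, 0]}, {"hand": 48, "xyz": [0, 0, 0], "dr": [0, 0, 0]}, {"hand": 48, "xyz": [0, 0, 0], "dr": [0, 0, 0]}, {"hand": 48, "xyz": [0, 0, 0], "dr": [0, 0, 0]}, {"hand": 48, "xyz": [0, 0, 0], "dr": [0, 0, 0]}, {"hand": 48, "xyz": [0, 0, 0], "dr": [0, 0, 0]}, {"hand": 48, "xyz": [0, 0, 0], "dr": [0, 0, 0]}, {"hand": 48, "xyz": [0, 0, 0], "dr": [0, 0, 0]}, {"hand": 48, "xyz": [0, 0, 0], "dr": [0, 0, 0]}]' --force 25

```text
time: 12.8
ee_pos: [426.7, -12.0, 114.5]
tool_rot: [0.686, 0.172, -0.686, 0.172]
contact_force: [-0.8, -0.9, 8.5]
grip_width: 53.5
```

Call:
jog_arm --rows '[{"hand": 48, "xyz": [0, 0, 8], "dr": [0, 0, 0]}, {"hand": 48, "xyz": [0, 0, 30], "dr": [0, 0, 0]}, {"hand": 48, "xyz": [0, 0, 60], "dr": [0, 0, 0]}, {"hand": 48, "xyz": [15, 25, 80], "dr": [0, 0, 0]}, {"hand": 48, "xyz": [34, 58, 80], "dr": [0, 0, 0]}, {"hand": 48, "xyz": [53, 92, 80], "dr": [0, 0, 0]}, {"hand": 48, "xyz": [72, 125, 80], "dr": [0, 0, 0]}, {"hand": 48, "xyz": [88, 152, 80], "dr": [0, 0, 0]}, {"hand": 48, "xyz": [94.5, 161.5, 75], "dr": [0, 0, 0]}, {"hand": 48, "xyz": [94.5, 161.5, 70], "dr": [0, 0, 0]}]'

```text
time: 13.63
ee_pos: [521.7, 152.3, 184.3]
tool_rot: [0.686, 0.174, -0.685, 0.173]
contact_force: [-1.1, -0.0, -0.9]
grip_width: 53.5
```

```bash
python3 look.py w6 | head -3;python3 -c "
from h import *
print(get_obs()['contact_force'])"
```

```text
[520.56387845 150.29363502 183.00027908] 53.48399772501105 [ 0.474 -0.881 -0.001]
caddy 0.58 [215. 141.] [546.1 223.4   0. ]
green_tile 0.95 [128.  68.] [563.1 299.5   0. ]
[-0.05510819 -0.09688037 -1.93509407]
```

View pics/w6.png

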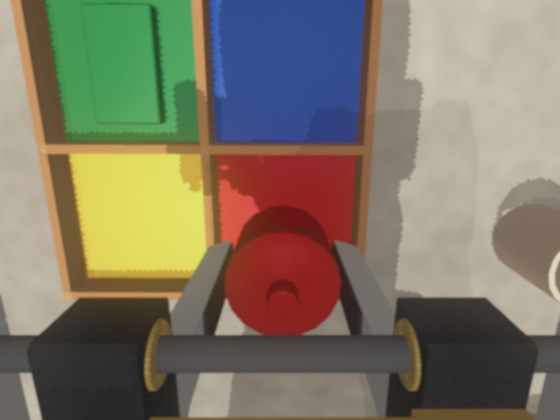

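The tile is flat in the green bay, and the jar is held over the red bay.

Call:
jog_arm --rows '[{"hand": 48, "xyz": [0, 0, -20], "dr": [0, 0, 0]}, {"hand": 48, "xyz": [0, 0, -36], "dr": [0, 0, 0]}, {"hand": 48, "xyz": [0, 0, -47], "dr": [0, 0, 0]}, {"hand": 48, "xyz": [0, 0, -54], "dr": [0, 0, 0]}, {"hand": 48, "xyz": [0, 0, -58], "dr": [0, 0, 0]}, {"hand": 48, "xyz": [0, 0, -61], "dr": [0, 0, 0]}, {"hand": 48, "xyz": [0, 0, -62.5], "dr": [0, 0, 0]}, {"hand": 48, "xyz": [0, 0, -63.5], "dr": [0, 0, 0]}, {"hand": 48, "xyz": [0, 0, -63.5], "dr": [0, 0, 0]}, {"hand": 48, "xyz": [0, 0, -63.5], "dr": [0, 0, 0]}]'

```text
time: 15.02
ee_pos: [521.1, 149.6, 121.0]
tool_rot: [0.686, 0.172, -0.686, 0.172]
contact_force: [0.1, 0.8, -1.8]
grip_width: 53.5
```

Call:
jog_arm --rows '[{"hand": 48, "xyz": [0, 0, -0.8], "dr": [0, 0, 0]}, {"hand": 48, "xyz": [0, 0, -0.8], "dr": [0, 0, 0]}, {"hand": 60, "xyz": [0, 0, -0.8], "dr": [0, 0, 0]}, {"hand": 66, "xyz": [0, 0, -0.8], "dr": [0, 0, 0]}, {"hand": 70, "xyz": [0, 0, -0.8], "dr": [0, 0, 0]}, {"hand": 70, "xyz": [0, 0, -0.8], "dr": [0, 0, 0]}, {"hand": 70, "xyz": [0, 0, 15], "dr": [0, 0, 0]}, {"hand": 70, "xyz": [0, 0, 50], "dr": [0, 0, 0]}, {"hand": 80, "xyz": [0, 0, 90], "dr": [0, 0, 0]}, {"hand": 100, "xyz": [0, 0, 130], "dr": [0, 0, 0]}]'

```text
time: 15.85
ee_pos: [520.4, 149.5, 251.9]
tool_rot: [-0.685, -0.172, 0.686, -0.172]
contact_force: [0.5, -0.7, 0.7]
grip_width: 75.7
```

Call:
jog_arm --rows '[{"hand": 100, "xyz": [5, -35, 20], "dr": [0, 0, 0]}, {"hand": 100, "xyz": [12, -75, 35], "dr": [0, 0, 0]}, {"hand": 100, "xyz": [19, -115, 45], "dr": [0, 0, 0]}, {"hand": 100, "xyz": [26, -155, 45], "dr": [0, 0, 0]}, {"hand": 100, "xyz": [34, -195, 45], "dr": [0, 0, 0]}, {"hand": 100, "xyz": [42, -235, 45], "dr": [0, 0, 0]}, {"hand": 100, "xyz": [50, -270, 45], "dr": [0, 0, 0]}, {"hand": 100, "xyz": [54, -297, 45], "dr": [0, 0, 0]}, {"hand": 100, "xyz": [54, -297, 45], "dr": [0, 0, 0]}, {"hand": 100, "xyz": [54, -297, 45], "dr": [0, 0, 0]}]'

```text
time: 16.68
ee_pos: [574.8, -148.9, 295.2]
tool_rot: [-0.686, -0.171, 0.686, -0.171]
contact_force: [0.5, 1.2, -0.6]
grip_width: 94.1
```

```bash
python3 look.py w7
```

```text
[ 574.84176859 -147.29077894  295.41184984] 93.8487719444869 [ 0.472 -0.882 -0.001]
blue_cup 0.59 [283. 181.] [ 577.1 -148.     0. ]
yellow_vase 0.74 [341. 325.] [ 452.1 -295.6    0. ]
plain_cup 0.95 [189. 110.] [597.2 -26.9   0. ]
plain_vase 0.75 [229. 282.] [ 440.6 -149.4    0. ]
plain_jar 0.82 [395. 239.] [ 579.  -292.7    0. ]
middle_tile 0.9 [410. 377.] [ 429.1 -412.7    0. ]
```

View pics/w7.png

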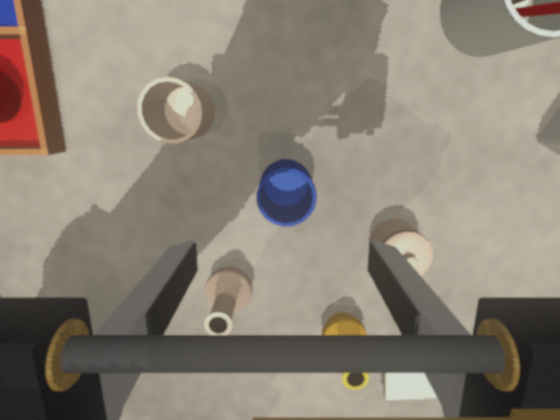

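Cup rim at (287,193), neighbours well clear of the finger line. Cup at about (576,-148).

Call:
jog_arm --rows '[{"hand": 100, "xyz": [1.5, -0.5, -35], "dr": [0, 0, 0]}, {"hand": 100, "xyz": [1.5, -0.5, -75], "dr": [0, 0, 0]}, {"hand": 100, "xyz": [1.5, -0.5, -110], "dr": [0, 0, 0]}, {"hand": 100, "xyz": [1.5, -0.5, -140], "dr": [0, 0, 0]}, {"hand": 100, "xyz": [1.5, -0.5, -158], "dr": [0, 0, 0]}, {"hand": 100, "xyz": [1.5, -0.5, -166], "dr": [0, 0, 0]}, {"hand": 100, "xyz": [1.5, -0.5, -169], "dr": [0, 0, 0]}, {"hand": 85, "xyz": [1.5, -0.5, -169], "dr": [0, 0, 0]}, {"hand": 70, "xyz": [1.5, -0.5, -169], "dr": [0, 0, 0]}, {"hand": 62, "xyz": [1.5, -0.5, -169], "dr": [0, 0, 0]}]'

```text
time: 18.07
ee_pos: [577.1, -148.1, 128.0]
tool_rot: [0.686, 0.172, -0.685, 0.172]
contact_force: [0.5, 0.3, 0.4]
grip_width: 77.4
```

Call:
jog_arm --rows '[{"hand": 50, "xyz": [0, 0, 0], "dr": [0, 0, 0]}, {"hand": 50, "xyz": [0, 0, 0], "dr": [0, 0, 0]}, {"hand": 50, "xyz": [0, 0, 0], "dr": [0, 0, 0]}, {"hand": 50, "xyz": [0, 0, 0], "dr": [0, 0, 0]}, {"hand": 50, "xyz": [0, 0, 0], "dr": [0, 0, 0]}, {"hand": 50, "xyz": [0, 0, 0], "dr": [0, 0, 0]}, {"hand": 50, "xyz": [0, 0, 0], "dr": [0, 0, 0]}, {"hand": 50, "xyz": [0, 0, 0], "dr": [0, 0, 0]}, {"hand": 50, "xyz": [0, 0, 0], "dr": [0, 0, 0]}, {"hand": 50, "xyz": [0, 0, 0], "dr": [0, 0, 0]}]' --force 20

```text
time: 18.9
ee_pos: [576.8, -148.3, 127.1]
tool_rot: [0.686, 0.172, -0.686, 0.172]
contact_force: [-0.5, -0.6, 6.5]
grip_width: 54.6
```

Call:
jog_arm --rows '[{"hand": 50, "xyz": [0, 0, 8], "dr": [0, 0, 0]}, {"hand": 50, "xyz": [0, 0, 30], "dr": [0, 0, 0]}, {"hand": 50, "xyz": [0, 0, 65], "dr": [0, 0, 0]}, {"hand": 50, "xyz": [0, 0, 100], "dr": [0, 0, 0]}, {"hand": 50, "xyz": [3, 20, 120], "dr": [0, 0, 0]}, {"hand": 50, "xyz": [7, 60, 120], "dr": [0, 0, 0]}, {"hand": 50, "xyz": [11, 100, 120], "dr": [0, 0, 0]}, {"hand": 50, "xyz": [16, 140, 120], "dr": [0, 0, 0]}, {"hand": 50, "xyz": [21, 180, 120], "dr": [0, 0, 0]}, {"hand": 50, "xyz": [26, 220, 120], "dr": [0, 0, 0]}]'

```text
time: 19.73
ee_pos: [602.1, 73.9, 247.2]
tool_rot: [-0.686, -0.172, 0.686, -0.172]
contact_force: [1.4, -0.7, -1.8]
grip_width: 54.4
```

Call:
jog_arm --rows '[{"hand": 50, "xyz": [4, 40, 0], "dr": [0, 0, 0]}, {"hand": 50, "xyz": [9, 80, 0], "dr": [0, 0, 0]}, {"hand": 50, "xyz": [13, 110, -10], "dr": [0, 0, 0]}, {"hand": 50, "xyz": [14.5, 129, -25], "dr": [0, 0, 0]}, {"hand": 50, "xyz": [14.5, 129, -45], "dr": [0, 0, 0]}, {"hand": 50, "xyz": [14.5, 129, -60], "dr": [0, 0, 0]}, {"hand": 50, "xyz": [14.5, 129, -65], "dr": [0, 0, 0]}, {"hand": 50, "xyz": [14.5, 129, -65], "dr": [0, 0, 0]}, {"hand": 50, "xyz": [14.5, 129, -65], "dr": [0, 0, 0]}, {"hand": 50, "xyz": [14.5, 129, -65], "dr": [0, 0, 0]}]'

```text
time: 20.57
ee_pos: [617.4, 200.9, 182.9]
tool_rot: [0.686, 0.172, -0.685, 0.172]
contact_force: [-0.5, 0.5, -0.5]
grip_width: 54.5
```

```bash
python3 look.py w8 | head -4;python3 -c "
from h import *
print(get_obs()['contact_force'])"
```

```text
[617.43560283 200.92221908 182.92241312] 53.87474998983367 [ 0.472 -0.882  0.   ]
blue_cup 0.7 [283. 241.] [597.1 189.5   0. ]
green_tile 0.9 [139. 219.] [559.6 298.5   0. ]
[ 0.23636087  0.35384551 -1.24260859]
```

View pics/w8.png

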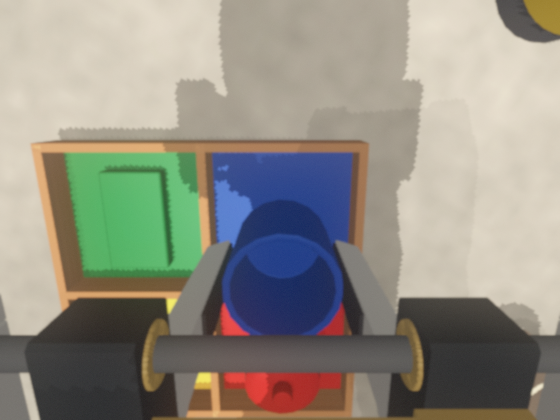

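The cup is held upright over the blue bay, with the jar standing in red. Lower 49.5 mm, release, rise.

Call:
jog_arm --rows '[{"hand": 50, "xyz": [0, 0, -15], "dr": [0, 0, 0]}, {"hand": 50, "xyz": [0, 0, -28], "dr": [0, 0, 0]}, {"hand": 50, "xyz": [0, 0, -37], "dr": [0, 0, 0]}, {"hand": 50, "xyz": [0, 0, -43], "dr": [0, 0, 0]}, {"hand": 50, "xyz": [0, 0, -46], "dr": [0, 0, 0]}, {"hand": 50, "xyz": [0, 0, -48], "dr": [0, 0, 0]}, {"hand": 50, "xyz": [0, 0, -49], "dr": [0, 0, 0]}, {"hand": 50, "xyz": [0, 0, -49.7], "dr": [0, 0, 0]}, {"hand": 50, "xyz": [0, 0, -49.7], "dr": [0, 0, 0]}, {"hand": 50, "xyz": [0, 0, -49.7], "dr": [0, 0, 0]}]'

```text
time: 21.95
ee_pos: [616.9, 201.1, 133.2]
tool_rot: [0.686, 0.172, -0.686, 0.172]
contact_force: [-7.3, -3.5, 13.6]
grip_width: 53.8
```

Call:
jog_arm --rows '[{"hand": 55, "xyz": [0, 0, 0], "dr": [0, 0, 0]}, {"hand": 62, "xyz": [0, 0, 0], "dr": [0, 0, 0]}, {"hand": 68, "xyz": [0, 0, 0], "dr": [0, 0, 0]}, {"hand": 72, "xyz": [0, 0, 0], "dr": [0, 0, 0]}, {"hand": 72, "xyz": [0, 0, 0], "dr": [0, 0, 0]}, {"hand": 72, "xyz": [0, 0, 15], "dr": [0, 0, 0]}, {"hand": 72, "xyz": [0, 0, 45], "dr": [0, 0, 0]}, {"hand": 72, "xyz": [0, 0, 85], "dr": [0, 0, 0]}, {"hand": 72, "xyz": [0, 0, 125], "dr": [0, 0, 0]}, {"hand": 72, "xyz": [-10, -30, 150], "dr": [0, 0, 0]}]'

```text
time: 22.78
ee_pos: [607.3, 176.3, 287.2]
tool_rot: [0.687, 0.175, -0.684, 0.173]
contact_force: [1.8, 0.2, 1.2]
grip_width: 67.7
```

Call:
jog_arm --rows '[{"hand": 60, "xyz": [-12, -37, 5], "dr": [0, 0, 0]}, {"hand": 60, "xyz": [-24, -75, 10], "dr": [0, 0, 0]}, {"hand": 60, "xyz": [-36, -113, 15], "dr": [0, 0, 0]}, {"hand": 60, "xyz": [-48, -150, 15], "dr": [0, 0, 0]}, {"hand": 60, "xyz": [-60, -188, 15], "dr": [0, 0, 0]}, {"hand": 60, "xyz": [-73, -226, 15], "dr": [0, 0, 0]}, {"hand": 60, "xyz": [-86, -264, 15], "dr": [0, 0, 0]}, {"hand": 60, "xyz": [-98, -302, 15], "dr": [0, 0, 0]}, {"hand": 60, "xyz": [-110, -340, 15], "dr": [0, 0, 0]}, {"hand": 60, "xyz": [-122, -375, 15], "dr": [0, 0, 0]}]'

```text
time: 23.62
ee_pos: [484.0, -205.9, 298.3]
tool_rot: [0.686, 0.172, -0.686, 0.172]
contact_force: [0.8, -0.6, -0.4]
grip_width: 56.8
```

Call:
jog_arm --rows '[{"hand": 60, "xyz": [-12, -35, 0], "dr": [0, 0, 0]}, {"hand": 60, "xyz": [-22, -65, 0], "dr": [0, 0, 0]}, {"hand": 60, "xyz": [-28, -85, 0], "dr": [0, 0, 0]}, {"hand": 60, "xyz": [-30, -92, 0], "dr": [0, 0, 0]}, {"hand": 60, "xyz": [-30, -92, 0], "dr": [0, 0, 0]}, {"hand": 60, "xyz": [-30, -92, 0], "dr": [0, 0, 0]}, {"hand": 60, "xyz": [-30, -92, 0], "dr": [0, 0, 0]}, {"hand": 60, "xyz": [-30, -92, 0], "dr": [0, 0, 0]}, {"hand": 60, "xyz": [-30, -92, 0], "dr": [0, 0, 0]}, {"hand": 60, "xyz": [-30, -92, 0], "dr": [0, 0, 0]}]'

```text
time: 24.45
ee_pos: [455.3, -295.3, 297.0]
tool_rot: [-0.686, -0.173, 0.686, -0.173]
contact_force: [1.0, -0.5, -0.2]
grip_width: 56.3
```

```bash
python3 look.py w9
```

```text
[ 455.19401919 -295.4802009   296.96524585] 56.22221055007513 [ 0.473 -0.881 -0.   ]
plain_vase 0.91 [158. 129.] [ 444.8 -151.6    0. ]
plain_jar 0.92 [336.  76.] [ 578.5 -290.9   -0. ]
middle_tile 0.97 [361. 245.] [ 434.2 -409.9    0. ]
bottom_tile 0.6 [361. 240.] [ 439.7 -405.7    0. ]
```

View pics/w9.png

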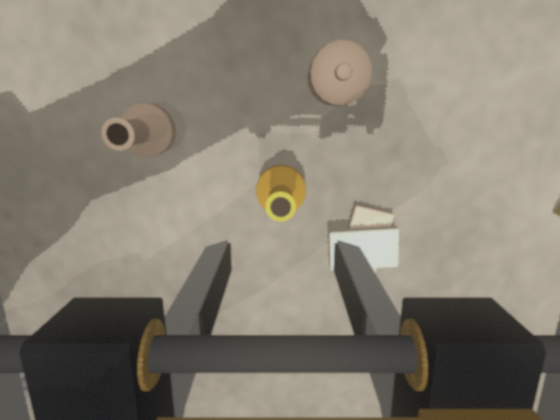

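Vase rim at (280.5,206). The pile of two is intact at (365,245).

Run:
```python
from h import *
P=viewer.camera_params('wrist')
print(atz(P,(280.5,206),90),atz(P,(281,190),24),[proj(P,(x,y,z)).round(0) for x,y,z in [(454.5,-295.5,90),(454.5,-295.5,24)]])
```

```text
[ 453.04944343 -295.11923605   90.        ] [ 452.46467984 -295.65480309   24.        ] [array([282., 205.]), array([282., 188.])]
```

Call:
jog_arm --rows '[{"hand": 60, "xyz": [-1.5, 0, -35], "dr": [0, 0, 0]}, {"hand": 60, "xyz": [-1.5, 0, -75], "dr": [0, 0, 0]}, {"hand": 60, "xyz": [-1.5, 0, -110], "dr": [0, 0, 0]}, {"hand": 60, "xyz": [-1.5, 0, -135], "dr": [0, 0, 0]}, {"hand": 60, "xyz": [-1.5, 0, -146], "dr": [0, 0, 0]}, {"hand": 60, "xyz": [-1.5, 0, -150], "dr": [0, 0, 0]}, {"hand": 60, "xyz": [-1.5, 0, -151.5], "dr": [0, 0, 0]}, {"hand": 60, "xyz": [-1.5, 0, -151.5], "dr": [0, 0, 0]}, {"hand": 45, "xyz": [-1.5, 0, -151.5], "dr": [0, 0, 0]}, {"hand": 32, "xyz": [-1.5, 0, -151.5], "dr": [0, 0, 0]}]'

```text
time: 25.83
ee_pos: [454.0, -296.3, 146.7]
tool_rot: [0.686, 0.172, -0.685, 0.173]
contact_force: [0.1, 0.4, -0.1]
grip_width: 46.4
```

Call:
jog_arm --rows '[{"hand": 26, "xyz": [0, 0, 0], "dr": [0, 0, 0]}, {"hand": 22, "xyz": [0, 0, 0], "dr": [0, 0, 0]}, {"hand": 16, "xyz": [0, 0, 0], "dr": [0, 0, 0]}, {"hand": 16, "xyz": [0, 0, 0], "dr": [0, 0, 0]}, {"hand": 16, "xyz": [0, 0, 0], "dr": [0, 0, 0]}, {"hand": 16, "xyz": [0, 0, 0], "dr": [0, 0, 0]}, {"hand": 16, "xyz": [0, 0, 0], "dr": [0, 0, 0]}, {"hand": 16, "xyz": [0, 0, 0], "dr": [0, 0, 0]}, {"hand": 16, "xyz": [0, 0, 0], "dr": [0, 0, 0]}, {"hand": 16, "xyz": [0, 0, 0], "dr": [0, 0, 0]}]' --force 25

```text
time: 26.67
ee_pos: [453.6, -296.0, 145.5]
tool_rot: [0.686, 0.172, -0.686, 0.172]
contact_force: [-0.1, 0.8, 4.6]
grip_width: 24.2
```

Call:
jog_arm --rows '[{"hand": 16, "xyz": [0, 0, 0], "dr": [0, 0, 0]}, {"hand": 16, "xyz": [0, 0, 0], "dr": [0, 0, 0]}, {"hand": 16, "xyz": [0, 0, 5], "dr": [0, 0, 0]}, {"hand": 16, "xyz": [0, 0, 20], "dr": [0, 0, 0]}, {"hand": 16, "xyz": [0, 0, 45], "dr": [0, 0, 0]}, {"hand": 16, "xyz": [0, 0, 75], "dr": [0, 0, 0]}, {"hand": 16, "xyz": [0, 0, 105], "dr": [0, 0, 0]}, {"hand": 16, "xyz": [0, 0, 125], "dr": [0, 0, 0]}, {"hand": 16, "xyz": [0, 0, 130], "dr": [0, 0, 0]}, {"hand": 16, "xyz": [0, 0, 130], "dr": [0, 0, 0]}]'

```text
time: 27.5
ee_pos: [453.7, -296.2, 276.7]
tool_rot: [0.686, 0.172, -0.685, 0.173]
contact_force: [0.4, -0.6, -2.2]
grip_width: 24.2
```

Call:
jog_arm --rows '[{"hand": 16, "xyz": [0, 20, 0], "dr": [0, 0, 0]}, {"hand": 16, "xyz": [2, 50, 0], "dr": [0, 0, 0]}, {"hand": 16, "xyz": [4, 85, 0], "dr": [0, 0, 0]}, {"hand": 16, "xyz": [5, 120, 0], "dr": [0, 0, 0]}, {"hand": 16, "xyz": [6, 155, 0], "dr": [0, 0, 0]}, {"hand": 16, "xyz": [7, 190, 0], "dr": [0, 0, 0]}, {"hand": 16, "xyz": [8, 225, 0], "dr": [0, 0, 0]}, {"hand": 16, "xyz": [9, 260, 0], "dr": [0, 0, 0]}, {"hand": 16, "xyz": [10, 295, 0], "dr": [0, 0, 0]}, {"hand": 16, "xyz": [11, 330, 0], "dr": [0, 0, 0]}]'

```text
time: 28.33
ee_pos: [463.6, 35.6, 274.1]
tool_rot: [-0.685, -0.172, 0.687, -0.172]
contact_force: [2.0, -0.2, -1.3]
grip_width: 23.8
```

Call:
jog_arm --rows '[{"hand": 16, "xyz": [1, 35, 0], "dr": [0, 0, 0]}, {"hand": 16, "xyz": [2, 70, 0], "dr": [0, 0, 0]}, {"hand": 16, "xyz": [3, 105, 0], "dr": [0, 0, 0]}, {"hand": 16, "xyz": [4, 140, 0], "dr": [0, 0, 0]}, {"hand": 16, "xyz": [4.5, 170, 0], "dr": [0, 0, 0]}, {"hand": 16, "xyz": [4.5, 195, -10], "dr": [0, 0, 0]}, {"hand": 16, "xyz": [4.5, 211, -25], "dr": [0, 0, 0]}, {"hand": 16, "xyz": [4.5, 211, -50], "dr": [0, 0, 0]}, {"hand": 16, "xyz": [4.5, 211, -70], "dr": [0, 0, 0]}, {"hand": 16, "xyz": [4.5, 211, -75], "dr": [0, 0, 0]}]'

```text
time: 29.17
ee_pos: [467.1, 244.4, 196.2]
tool_rot: [-0.684, -0.172, 0.688, -0.173]
contact_force: [-1.1, -1.3, -2.4]
grip_width: 24.1
```

```bash
python3 look.py w10 | head -5;python3 -c "
from h import *
print(get_obs()['contact_force'])"
```

```text
[467.51250081 244.3392676  197.09874861] 23.609835862262493 [ 0.473 -0.881 -0.001]
caddy 0.59 [352. 135.] [543.4 224.6   0. ]
blue_cup 0.91 [432.  63.] [616.  199.9   0. ]
green_tile 0.84 [281.  60.] [564.8 298.1   0. ]
yellow_vase 0.77 [284. 227.] [452.4 235.2   0. ]
[ 0.14915661  0.17434902 -1.95610691]
```

View pics/w10.png

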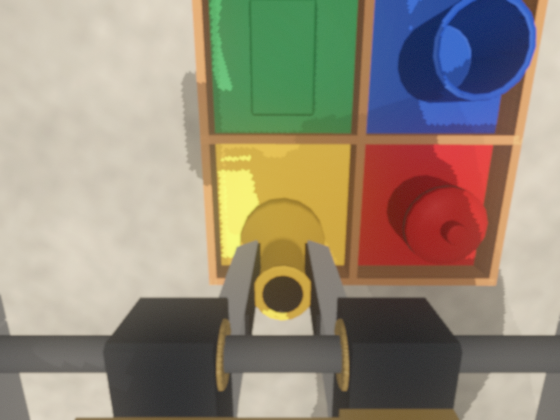

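Cup in blue, jar in red and tile in green all look right. The vase is held upright over yellow, so I lower it.

Call:
jog_arm --rows '[{"hand": 16, "xyz": [0, 0, -10], "dr": [0, 0, 0]}, {"hand": 16, "xyz": [0, 0, -24], "dr": [0, 0, 0]}, {"hand": 16, "xyz": [0, 0, -34], "dr": [0, 0, 0]}, {"hand": 16, "xyz": [0, 0, -41], "dr": [0, 0, 0]}, {"hand": 16, "xyz": [0, 0, -45], "dr": [0, 0, 0]}, {"hand": 16, "xyz": [0, 0, -47], "dr": [0, 0, 0]}, {"hand": 16, "xyz": [0, 0, -48], "dr": [0, 0, 0]}, {"hand": 16, "xyz": [0, 0, -48.5], "dr": [0, 0, 0]}, {"hand": 16, "xyz": [0, 0, -48.5], "dr": [0, 0, 0]}, {"hand": 16, "xyz": [0, 0, -48.5], "dr": [0, 0, 0]}]'

```text
time: 30.55
ee_pos: [469.1, 245.1, 152.3]
tool_rot: [0.686, 0.172, -0.686, 0.172]
contact_force: [0.4, 0.2, -1.8]
grip_width: 24.0
```

Call:
jog_arm --rows '[{"hand": 16, "xyz": [0, 0, -0.8], "dr": [0, 0, 0]}, {"hand": 16, "xyz": [0, 0, -0.8], "dr": [0, 0, 0]}, {"hand": 26, "xyz": [0, 0, -0.8], "dr": [0, 0, 0]}, {"hand": 32, "xyz": [0, 0, -0.8], "dr": [0, 0, 0]}, {"hand": 40, "xyz": [0, 0, -0.8], "dr": [0, 0, 0]}, {"hand": 50, "xyz": [0, 0, -0.8], "dr": [0, 0, 0]}, {"hand": 50, "xyz": [0, 0, -0.8], "dr": [0, 0, 0]}, {"hand": 50, "xyz": [0, 0, 10], "dr": [0, 0, 0]}, {"hand": 50, "xyz": [0, 0, 40], "dr": [0, 0, 0]}, {"hand": 50, "xyz": [0, 0, 80], "dr": [0, 0, 0]}]'

```text
time: 31.38
ee_pos: [467.8, 244.6, 231.6]
tool_rot: [-0.684, -0.172, 0.687, -0.172]
contact_force: [1.2, 0.9, 0.1]
grip_width: 47.2
```

Call:
jog_arm --rows '[{"hand": 50, "xyz": [0, 0, 40], "dr": [0, 0, 0]}, {"hand": 50, "xyz": [0, -5, 80], "dr": [0, 0, 0]}, {"hand": 50, "xyz": [0, -20, 100], "dr": [0, 0, 0]}, {"hand": 50, "xyz": [0, -20, 100], "dr": [0, 0, 0]}, {"hand": 50, "xyz": [0, -20, 100], "dr": [0, 0, 0]}, {"hand": 50, "xyz": [0, -20, 100], "dr": [0, 0, 0]}, {"hand": 50, "xyz": [0, -20, 100], "dr": [0, 0, 0]}, {"hand": 50, "xyz": [0, -20, 100], "dr": [0, 0, 0]}, {"hand": 50, "xyz": [0, -20, 100], "dr": [0, 0, 0]}, {"hand": 50, "xyz": [0, -20, 100], "dr": [0, 0, 0]}]'

```text
time: 32.22
ee_pos: [468.8, 225.2, 331.4]
tool_rot: [-0.685, -0.172, 0.686, -0.172]
contact_force: [-0.7, -0.4, -0.7]
grip_width: 46.9
```

```bash
python3 look.py w11
python3 - <<'E'
from h import *
rays={}
for c in ['scene','side']:
    P=viewer.camera_params(c);im=viewer.snapshot(c);save(c+'9',im)
    for n in ['caddy','blue_cup','green_tile','yellow_vase','red_jar','plain_cup','plain_vase','plain_jar','middle_tile','bottom_tile']:
        for r in viewer.spot_point(c,n)[:1]: rays.setdefault(n,[]).append(ray(P,np.array(r['centre'])*[560,420]))
a=np.radians(-61.8);R=np.array([[np.cos(a),-np.sin(a)],[np.sin(a),np.cos(a)]])
for n in rays:
    if len(rays[n])>1: t=tri(rays[n]);print(n,t.round(1),(R.T@(t[:2]-[543,223])).round(0))
E
```

```text
[468.84463607 225.18889948 331.54708564] 47.53412647902351 [ 0.473 -0.881 -0.   ]
caddy 0.73 [316. 121.] [544.4 223.1   0. ]
blue_cup 0.8 [368.  72.] [617.  197.9   0. ]
green_tile 0.67 [263.  72.] [562.5 299.6   0. ]
yellow_vase 0.81 [266. 170.] [467.9 246.7   0. ]
red_jar 0.96 [360. 168.] [521.7 150.    0. ]
plain_cup 0.81 [520. 178.] [601.8 -24.4   0. ]
plain_vase 0.61 [519. 327.] [ 439.6 -151.6   -0. ]
caddy [540.3 221.7  -2.2] [-0. -3.]
blue_cup [614.2 203.7   5.8] [51. 54.]
yellow_vase [468.4 243.3  10.4] [-53. -56.]
red_jar [520.7 147.6   3.1] [ 56. -55.]
plain_cup [596.6 -30.7   2.9] [249. -73.]
plain_vase [ 438.2 -151.1    3.4] [ 280. -269.]
plain_jar [ 576.7 -297.8   -5.8] [ 475. -216.]
bottom_tile [ 441.6 -405.8    4.5] [ 506. -387.]
```

View pics/w11.png

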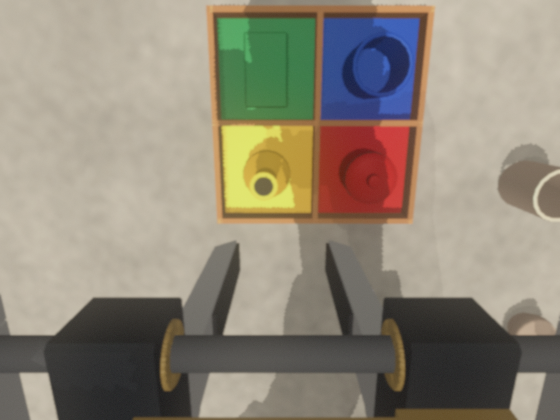

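View pics/scene9.png

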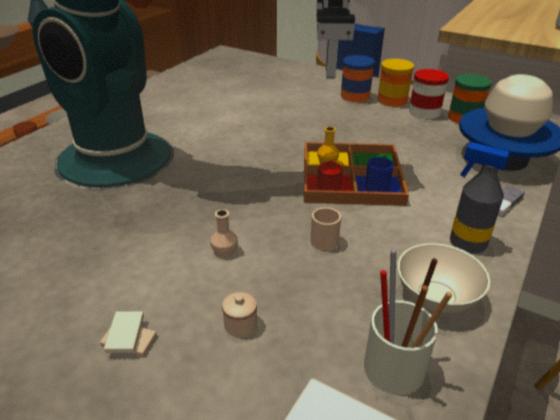

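All four stand in their own bays, near the centres, and the arm is clear. The unglazed pieces are where they began. Handing in.

```bash
python3 -c "
from h import *
print(order.job_done())"
```

```text
the job is handed in; nothing more can be done
None
```

All four glazed samples are in the caddy, each upright in the bay of its own colour, and the job was handed in at about 32.5 s. I lifted the tile, jar, cup and vase one at a time, lowered each to within about a millimetre of the bay floor or onto it, and then opened the fingers.

**Final checks (wrist view plus the two fixed cameras):**
- **Samples:** cup, vase and jar measured within about 4 mm of their bay centres. The tile could not be measured from the two fixed cameras. The wrist view shows it flat in the green bay, within about 4 mm of the centre.
- **Unglazed pieces:** the cup, vase, jar and bottom tile read within about 4 mm of where they began in the horizontal, which is the size of the network noise. The middle tile was not re-measured from the two fixed cameras. It looks undisturbed in the pictures, and the mid-job wrist estimate was within about 6 mm of its starting estimate.
- **Arm:** parked clear of everything, with the gripper open.

**Disagreements:**
- The camera height of the vase read 10 mm instead of 6 mm. I put that down to network error, because the arm's own height at release matched the bay floor to within about 1 mm.
- The fingers read about 24 mm on the vase's 22 mm neck and about 54 mm on the 56 mm cup, but both grips held.
- The cup met the bay floor with a light push of about 14 N before I released it.

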